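# Check the incubator with the reference thermometer

### The job

The rack is loaded, so shut the incubator's lid gently. Then take the yellow reference thermometer by its handle, straight up out of its stand, and lower its stem through the black-rimmed port in the lid until the black depth ring on the stem is level with the port's rim; the stem must not touch the port or anything inside, because contact spoils the air reading. Finish while still holding it there: still, upright and centred in the port, not let go, with the things standing about left where they are.

Things in the scene. Friction and masses are not known exactly. Their poses are not given: they have to be found in the camera images.
- lid (a joint): hinge of the incubator's lid, rad: 0 = shut, grows as the lid swings up (to 1.25). A friction hinge: the lid stays where it is left and needs only 1 to 4 N at its front edge to close, pushed from above and behind
- lid_hinge (a point): point on the lid's hinge axis (along the lid's y), at the upper rear edge of the white incubator box (135 x 180 x 130 mm, fixed to the bench, its lid 22 mm thick, its front to the robot). Axes are the lid's: x towards the rear, y along the hinge to the left, z out of the lid's upper face; with the lid shut they are the box's own axes, z up
- lid_lip (a point): point on the upper face of the grey handle lip (26 x 90 x 8 mm) in the middle of the lid's front edge, 10 mm in from the lip's rounded front; 153 mm forward of the hinge axis and 23 mm above it when shut (then 153 mm above the bench). Axes are the lid's
- port (a point): centre of the mouth of the access port in the lid, at the level of the upper rim of its black collar (34 mm across, standing 4 mm proud of the lid; rim 157 mm above the bench when shut). Round bore 18 mm across, 26 mm long, straight through along the lid's z; below it is free air down to the chamber's floor, 139 mm under the rim; a tube rack stands in the rear half of the chamber, its front 46 mm behind the bore's axis. Axes are the lid's
- probe: the loose cordless thermometer, 90 g (varies), 187 mm long: a bare steel stem 6 mm across and 100 mm long below a yellow handle 24 mm (its x) by 30 mm (its y), 74 mm high from 110 mm to 184 mm above the tip, with a round black shoulder 24 mm across at the handle's foot, 100 to 110 mm above the tip. Origin at the stem's tip, z up along the stem. At the start it stands upright in its stand, stem in the sleeve, shoulder on the sleeve's rim; it lifts straight out
- probe_handle (a point): centre of the thermometer's handle, 150 mm above the tip, where it is gripped across 24 mm (its x) or 30 mm (its y); axes as probe
- probe_ring (a point): the black depth ring on the stem (4 mm high, as wide as the stem), 60 mm above the tip, 90 mm below the handle's centre
- probe_tip (a point): lower end of the thermometer's stem
- stand_top (a point): centre of the upper rim of the thermometer's stand: an upright sleeve 31 mm across at the top with an 11 mm bore, 112 mm high, on a grey round foot 90 mm across, fixed to the bench
- incubator: the white incubator box with its lid and the loaded rack inside, fixed; origin under the middle of its base, x to its rear, y to its left
- wash_bottle: bystander: loose pale plastic dropper bottle, 41 mm across and 108 mm high, upright; origin at its foot
- green_rack: bystander: loose green tube rack with pale capped tubes, 24 x 129 x 107 mm, origin under its middle, long side along its y
- blue_scanner: bystander: loose dark blue hand scanner lying flat at the left, 64 x 172 x 36 mm, long side along its y; origin under its middle
Mind the look-alikes: they are no part of the job. There is more than one size of the probe; the one meant has the size given above.

How it is judged:
By the outcome, as a careful person would: the job done as asked, in the order asked, and still so for the second after the job is handed in, while the arm keeps its last pose, push and grip.
It also fails if it takes over 72 s, if anything falls off the work surface, if the arm or the gripper's body presses on something with over 40 N, if the wrist force passes 120 N, or if a joint passes its speed limit or range.

### The arm

A 6-joint arm with a two-finger parallel gripper is mounted at the origin on a cart in front of the work surface, level with it; the furniture and walls round the work are solid. World frame = base frame: x ahead of the robot, y to its left, z up, the work surface at z = 0. Lengths are in mm, angles in degrees, forces in N, time in s.
With the tool pointing down it reaches from about 350 to 850 mm from the base axis. Payload 8.1 kg.
Tool frame: the origin (TCP) lies between the finger pads; the fingertips stand 22 mm ahead of it and the grasp point (between the pads) lies 3 mm ahead of it; z points along the fingers, y is the line along which they close (so a half turn about z gives the same grasp; the last joint's range is limited). The gripper opens to 85 mm and grips with 20 to 120 N. Pads are 22 mm wide; open, the fingers measure 114 mm over their backs; the gripper's body (76 mm by 85 mm) begins 54 mm behind the grasp point. The pads swing forward as they close: fully open they stand 13 mm farther back than shut.
Start: joints at [59.049, 7.471, 85.268, -0, 87.261, -4.893], TCP at [263.55, 539.024, 253.292] pointing down, gripper open.
Joint ranges: [-169.43, 169.43], [-51.17, 129.36], [1.28, 143.12], [-76.62, 256.62], [0, 156.53], [-152.29, 152.29]. Speed limits (degrees/s): [136.94, 136.94, 159.86, 180, 180, 180].

### API

Orientations are given as [roll, pitch, yaw] about the fixed x, y, z axes, in that order (R = Rz(yaw) Ry(pitch) Rx(roll)).
In Python, from bench import r, vision gives the robot as it stands.
- The arm moves only by the tool step_arm, never from a script. Its argument "targets" is a list that holds one entry, the list of rows, each a list of 6 numbers: the shift along the world's x, y, z in mm, then the turn, a rotation vector about the world's x, y, z in rad. In form: [[[x, y, z, rx, ry, rz], ...]]. A call has 1 to 12 rows; each row is the pose to reach, as a shift and turn from the pose commanded when the call began; what a row does not reach only later rows make up. A row lasts 1/12 s, in which the tool goes at most 41.7 mm and 7.16 degrees, less where a joint would pass 70% of its speed; a pose out of reach is approached as far as the arm can. A call with a gripper value outside its range is refused whole. "fingers" is the gripper's target within -1 to 1 (shut at 1, half-way at 0, fully open at -1), set as the call begins (left out, the last holds). The fingers move at their own pace and stop on an object; "newtons" is the grip in N (left out, the last holds). Time passes only in rows, so rows that repeat a pose let the fingers close. It gives the time, the measured TCP pose, the force, the opening and the grip force at its end, in the units of the state.
- r.sense(): the state, without advancing time (a new reading comes with each control period).
- vision.snapshot(name): name is "scene" or "top" or "wrist"; returns a dict with "img" (400x640x3 uint8, blue, green, red), "mtx" (3x3 intrinsics, pixels), "D" ([k1, k2, p1, p2, k3] as OpenCV has them; the pictures are not rectified), "eye" and "attitude" of the camera in the world. Camera axes: x right, y up, looking along -z (the intrinsics and any distortion apply to the point x, -y, -z); pixel columns grow to the right and rows downward; lengths in mm; the calibration is good to about 2 mm. A picture is of the moment at which its call begins. There is no depth.
- r.hand_in(): hands the job in; it is judged then, once.
The state is a dict: "time": time; "joint_pos": joint angles; "qd": joint speeds; "joint_efforts": joint torques, N m; "tool_pos": TCP position; "tcp_rot": TCP orientation; "ft_force": force on the tool from outside, world axes, zero at the start; "wrist_torque": the same for the moment, N m; "finger_gap": finger opening in mm; "grip_force": force on a finger pad.
Only numpy, scipy, OpenCV 4.12 (cv2) and the standard library are available. Lean on these libraries where they do the work, as an engineer would, in place of code of your own. Each camera call takes 0.05 s, during which the arm holds its last target. There are 200 camera calls.

## Working session

There is one attempt and no reset: what is moved stays moved. The work goes in short steps, Python scripts to look and compute and a tool call to move; the robot and the scene stay as the last step left them, time stands still between calls to the robot, and variables do not carry over. Pictures are saved under pics/ and viewed, at most 10 in all, crops included, and the job is handed in when it is done.

Besides the shell and the picture viewer there is one more tool, called after "Request:" in YAML: its name, and indented under it one key for each argument. step_arm: Moves the arm, as the interface text tells. Its arguments: {"type":"object","properties":{"targets":{"type":"array"},"fingers":{"type":"number"},"newtons":{"type":"number"}},"required":["targets"]}

```bash
ls; mkdir -p pics; cat > h.py <<'E'
import numpy as np, cv2
from bench import r, vision
from scipy.spatial.transform import Rotation as R
def snap(n):
    s=vision.snapshot(n); s={k:np.array(v) if k!='img' else v for k,v in s.items()}
    a=s['attitude']; s['Rm']=a if a.shape==(3,3) else R.from_euler('xyz',a,degrees=True).as_matrix()
    return s
def ray(s,uv):
    p=cv2.undistortPoints(np.array([[uv]],float),s['mtx'],s['D'])[0,0]
    d=s['Rm']@np.array([p[0],-p[1],-1]); return s['eye'],d/np.linalg.norm(d)
def plane(s,uv,z):
    e,d=ray(s,uv); return e+d*(z-e[2])/d[2]
def proj(s,P):
    c=(np.atleast_2d(P)-s['eye'])@s['Rm']; c=c*[1,-1,-1]
    return cv2.projectPoints(c.reshape(-1,1,3),np.zeros(3),np.zeros(3),s['mtx'],s['D'])[0][:,0]
def tri(s1,u1,s2,u2):
    e1,d1=ray(s1,u1);e2,d2=ray(s2,u2)
    t=np.linalg.lstsq(np.c_[d1,-d2],e2-e1,rcond=None)[0]
    a=e1+t[0]*d1;b=e2+t[1]*d2
    return (a+b)/2,np.linalg.norm(a-b)
E
python3 - <<'E'
from h import *
print(r.sense())
for n in ['scene','top']:
    s=snap(n); cv2.imwrite(f'pics/{n}0.png',s['img']); print(n,s['attitude'],s['eye'],s['mtx'],s['D'])
E
```

```text
pics
{'time': 0.0, 'joint_pos': array([ 5.90468821e+01,  7.51402720e+00,  8.53306231e+01, -1.43693487e-03,
        8.72592687e+01, -4.89184649e+00]), 'qd': array([ 0.05123146,  0.08127377,  0.04838196, -0.01490821,  0.07728985,
        0.01778791]), 'joint_efforts': array([-2.86061095e-04, -5.69381833e+01, -5.00565791e+01, -4.05852870e-04,
        1.45599333e-02, -3.30188595e-05]), 'tool_pos': array([263.31515629, 538.57237827, 252.24276129]), 'tcp_rot': array([-1.79896337e+02, -7.43176408e-03,  1.53938792e+02]), 'ft_force': array([-1.11765004,  0.4545295 , -0.47253621]), 'wrist_torque': array([-0.04809422,  0.04143434, -0.00077503]), 'grip_force': 0.0, 'finger_gap': 85.10331497585614}
scene [ 43.90590165   0.2763598  -32.18474775] [ 165.05929748 -586.344644    934.40383773] [[421.69952536   0.         321.93444646]
 [  0.         421.69952536 198.61383565]
 [  0.           0.           1.        ]] [-0.09426362  0.          0.          0.          0.        ]
top [  6.35706601  -1.60704287 -89.00137054] [ 450.78484756   86.36501    1234.60267716] [[414.47223621   0.         315.93617889]
 [  0.         414.47223621 204.56879554]
 [  0.           0.           1.        ]] [-0.02573597  0.          0.          0.          0.        ]
```

View pics/scene0.png

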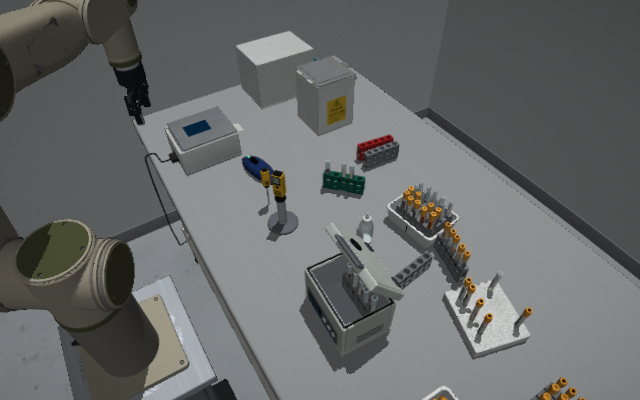

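View pics/top0.png

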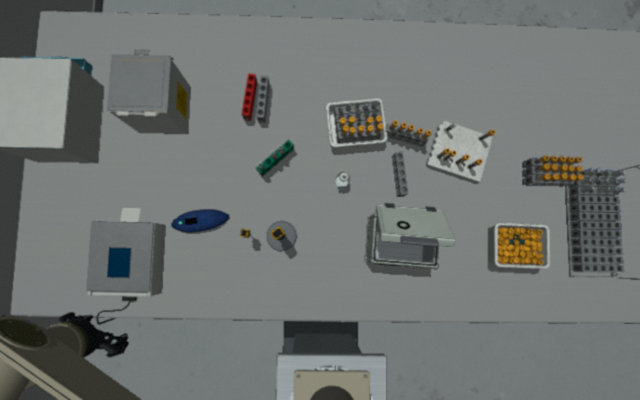

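The scene view shows the incubator, with its lid open, at (350,290). The thermometer is on its stand at (281,200), with a smaller look-alike at (267,185). In the top view the port is at (403,225) and the probe at (280,235). I'll zoom in on both.

```bash
python3 - <<'E'
from h import *
a=cv2.imread('pics/top0.png');b=cv2.imread('pics/scene0.png')
def c(i,x,y,w,h):return cv2.resize(i[y:y+h,x:x+w],(400,300),interpolation=cv2.INTER_CUBIC)
o=np.vstack([np.hstack([c(a,360,190,100,75),c(a,235,210,80,60)]),np.hstack([c(b,290,210,133,100),c(b,235,160,80,60+15)[:300]])])
cv2.imwrite('pics/z1.png',o)
E
```

```text
(no output)
```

View pics/z1.png

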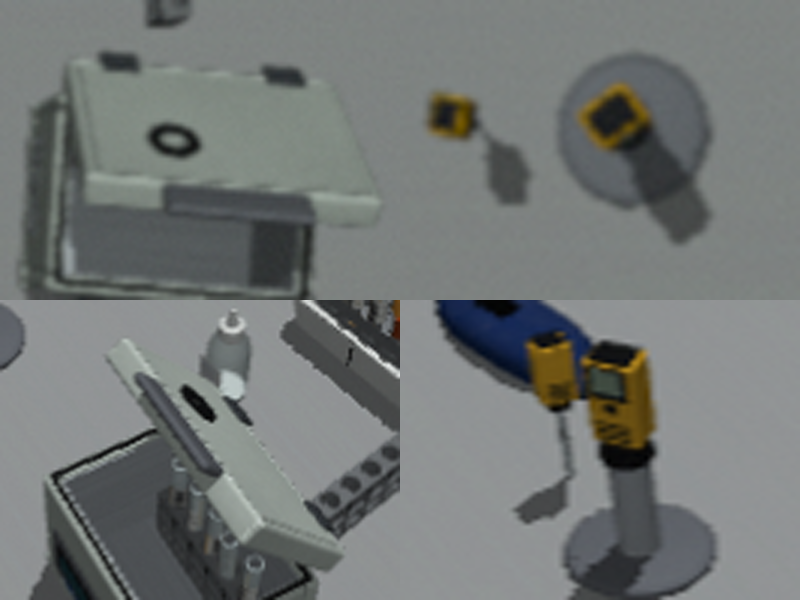

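Port is at top (404,225) and scene (356,244). Lid front corners are at top (381,234) and (456,240), and the probe handle top is at (278,233).

```bash
python3 - <<'E'
from h import *
a=snap('top');b=snap('scene')
np.set_printoptions(precision=1,suppress=True)
T=lambda x,y:(360+x/4,190+y/4)
T2=lambda x,y:(235+(x-400)/5,210+y/5)
S=lambda x,y:(290+x/3.0075,210+(y-300)/3)
S2=lambda x,y:(235+(x-400)/5,160+(y-300)/4)
for n,t,s in [('port',(175,140),(198,403)),('frontL',(85,178),(127,340)),('frontR',(383,198),(262,517)),('rearR',(320,83),(343,550)),('lipL',(165,187),(140,376)),('lipR',(314,196),(216,468))]:
    print(n,*tri(a,T(*t),b,S(*s)))
for n,uv in [('rimFL',(50,287)),('rimFR',(312,293)),('rimL?',(65,95))]: print(n,plane(a,T(*uv),130))
print('probetop',tri(a,T2(615,118),b,S2(617,358)),plane(a,T2(615,118),199))
for p in [(583,117),(612,155),(652,118),(620,83)]: print(plane(a,T2(*p),197))
print('foot',plane(a,T2(635,130),8),plane(b,S2(640,550),8))
print('decoy',tri(a,T2(452,114),b,S2(552,340)))
print('bottle',plane(a,(343,176),108),plane(b,(364,240),0))
E
```

```text
port [ 517.3 -157.   221.6] 1.5311718927900773
frontL [493.5 -97.6 246.1] 2.198255455647534
frontR [ 482.3 -273.3  256.3] 2.4497963257264654
rearR [ 564.  -274.5  144.7] 2.3428334397856596
lipL [ 483.2 -140.2  258.3] 9.774083587018769
lipR [ 480.7 -229.8  258.9] 6.87805162353444
rimFL [424.8 -95.3 130. ]
rimFR [ 423.5 -271.2  130. ]
rimL? [ 552.9 -105.1  130. ]
probetop (array([492.6, 152.7, 193.7]), np.float64(0.7218649614833548)) [492.  152.5 199. ]
[492.3 168.6 197. ]
[473.7 153.7 197. ]
[492.5 134.2 197. ]
[509.6 150.6 197. ]
foot [492.8 152.8   8. ] [489.9 149.9   8. ]
decoy (array([494.6, 241.9, 140.3]), np.float64(0.40608449883570047))
bottle [657.8 -16.5 108. ] [654.1 -23.    0. ]
```

Request:
step_arm:
  targets:
    - [[10,-30,10,0,0,0.02],[25,-65,20,0,0,0.05],[37,-100,30,0,0,0.08],[49,-136,40,0,0,0.11],[61,-172,50,0,0,0.14],[73,-208,60,0,0,0.17],[86,-244,67,0,0,0.2],[98,-280,67,0,0,0.22],[110,-316,67,0,0,0.24],[122,-352,67,0,0,0.26],[135,-388,67,0,0,0.28],[147,-424,67,0,0,0.3]]
  fingers: 1
  newtons: 40

```text
time: 1.2
tool_pos: [410.7, 113.2, 320.4]
tcp_rot: [180.0, 0.0, 171.2]
ft_force: [1.9, 0.2, -0.2]
finger_gap: 0.0
grip_force: 0.0
```

Request:
step_arm:
  targets:
    - [[13,-37,0,0,0,0.02],[26,-74,0,0,0,0.04],[38,-110,0,0,0,0.06],[50,-146,0,0,0,0.08],[62,-182,0,0,0,0.09],[73,-218,0,0,0,0.093],[84,-254,0,0,0,0.093],[94,-284,0,0,0,0.093],[100,-300,0,0,0,0.093],[102.5,-302,0,0,0,0.093],[102.5,-302,0,0,0,0.093],[102.5,-302,0,0,0,0.093]]

```text
time: 2.2
tool_pos: [512.9, -186.3, 320.0]
tcp_rot: [180.0, -0.0, 176.5]
ft_force: [-0.4, -0.1, -0.6]
finger_gap: 0.3
grip_force: 0.0
```

Request:
step_arm:
  targets:
    - [[0,0,-8,0,0,0],[0,0,-16,0,0,0],[0,0,-23,0,0,0],[-3,0,-25.5,0,0,0],[-6,0,-28,0,0,0],[-9,0,-30.5,0,0,0],[-12,0,-33,0,0,0],[-15,0,-35.5,0,0,0],[-18,0,-38,0,0,0],[-20,0,-40,0,0,0]]

```text
time: 3.03
tool_pos: [492.7, -187.0, 280.2]
tcp_rot: [-180.0, 0.0, 176.4]
ft_force: [-0.5, -0.0, 0.0]
finger_gap: 0.1
grip_force: 0.0
```

```bash
python3 - <<'E'
from h import *
s=snap('scene'); cv2.imwrite('pics/c.png',cv2.resize(s['img'][170:360,250:450],(800,600)*1 if 0 else (600,570)))
print(r.sense()['ft_force'])
H=np.array([559,130.]);p0=None
for d in range(50,-3,-4):
    f=np.radians(8.83+d); p=H+149.8*np.array([-np.cos(f),np.sin(f)])+[11,22]
    p0=p if p0 is None else p0
    print(d,p.round(1),(p-p0).round(1))
E
```

```text
[ 1.44545785 -0.03353247  0.43249463]
50 [492.5 280.2] [0. 0.]
46 [483.7 274.5] [-8.8 -5.7]
42 [475.4 268.1] [-17.1 -12. ]
38 [467.5 261.3] [-25.  -18.9]
34 [460.1 253.8] [-32.3 -26.3]
30 [453.3 245.9] [-39.2 -34.2]
26 [447.  237.6] [-45.4 -42.6]
22 [441.4 228.8] [-51.1 -51.4]
18 [436.3 219.6] [-56.1 -60.6]
14 [431.9 210.1] [-60.5 -70.1]
10 [428.2 200.3] [-64.2 -79.8]
6 [425.2 190.3] [-67.3 -89.8]
2 [422.9 180.1] [ -69.6 -100. ]
-2 [421.3 169.8] [ -71.2 -110.4]
```

View pics/c.png

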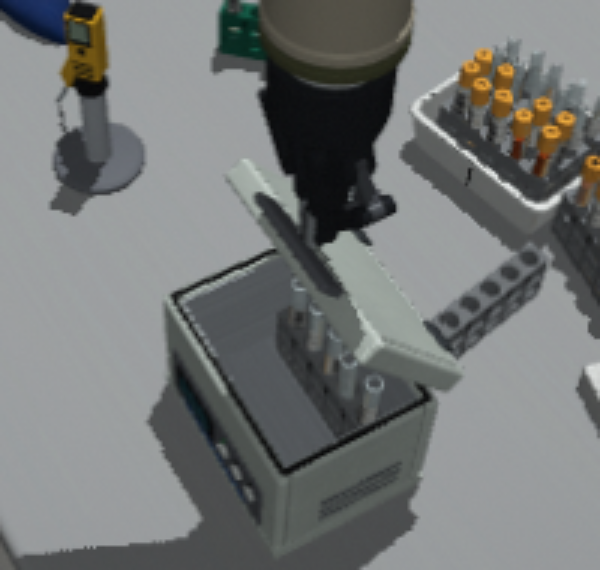

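The fingertips (320,240) sit just behind the grey lip, about to touch it. Next I sweep along the lid's arc.

Request:
step_arm:
  targets:
    - [[-4.5,0,-3,0,0,0],[-9,0,-6,0,0,0],[-13,0,-9,0,0,0],[-17,0,-12,0,0,0],[-21,0,-15.5,0,0,0],[-25,0,-19,0,0,0],[-29,0,-22.5,0,0,0],[-32.5,0,-26.5,0,0,0],[-36,0,-30.5,0,0,0],[-39,0,-34,0,0,0],[-42.5,0,-38.5,0,0,0],[-45.5,0,-42.5,0,0,0]]

```text
time: 4.08
tool_pos: [447.1, -186.9, 237.2]
tcp_rot: [180.0, -0.0, 176.5]
ft_force: [-0.4, 1.0, 1.1]
finger_gap: -0.1
grip_force: 0.7
```

Request:
step_arm:
  targets:
    - [[-3,0,-4.5,0,0,0],[-5.5,0,-9,0,0,0],[-8,0,-13.5,0,0,0],[-10.5,0,-18,0,0,0],[-13,0,-23,0,0,0],[-15,0,-27.5,0,0,0],[-17,0,-32.5,0,0,0],[-19,0,-37,0,0,0],[-20.5,0,-41,0,0,0],[-21.5,0,-45,0,0,0]]

```text
time: 4.92
tool_pos: [425.8, -187.0, 192.3]
tcp_rot: [180.0, -0.0, 176.5]
ft_force: [-0.6, 1.1, 1.3]
finger_gap: -0.2
grip_force: 0.6
```

Request:
step_arm:
  targets:
    - [[-0.5,0,-2.5,0,0,0],[-1,0,-5,0,0,0],[-1.5,0,-7.5,0,0,0],[-2,0,-9.5,0,0,0],[-2.5,0,-11,0,0,0],[-3,0,-12.5,0,0,0],[-3,0,-14,0,0,0],[-3,0,-15,0,0,0],[-3,0,-16,0,0,0]]

```text
time: 5.67
tool_pos: [423.0, -187.0, 176.7]
tcp_rot: [-180.0, -0.0, 176.5]
ft_force: [-1.5, -0.3, 2.4]
finger_gap: -0.3
grip_force: 0.6
```

Request:
step_arm:
  targets:
    - [[0,0,-0.6,0,0,0],[0,0,-1.2,0,0,0],[0,0,-1.2,0,0,0]]

```text
time: 5.92
tool_pos: [423.0, -187.0, 175.5]
tcp_rot: [180.0, -0.0, 176.5]
ft_force: [0.1, -0.7, -0.3]
finger_gap: -0.3
grip_force: 0.0
```

Request:
step_arm:
  targets:
    - [[0,0,-0.5,0,0,0],[0,0,-1,0,0,0],[0,0,-1,0,0,0]]

```text
time: 6.17
tool_pos: [423.1, -187.0, 175.0]
tcp_rot: [-180.0, 0.0, 176.5]
ft_force: [-2.3, 0.7, 4.7]
finger_gap: 0.3
grip_force: 2.3
```

```bash
python3 - <<'E'
from h import *
s=snap('scene');f=[r.sense()['ft_force']];
cv2.imwrite('pics/d.png',cv2.resize(s['img'][170:360,250:450],(600,570)));print(f)
E
```

```text
[array([-2.36773064,  0.38185623,  4.30078285])]
```

View pics/d.png

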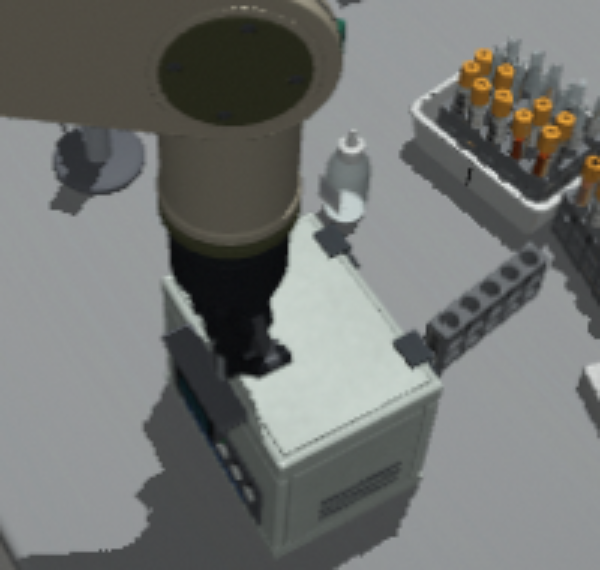

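The lid now sits flat on the box. One more light press, then lift away and travel to above the probe while opening the fingers.

Request:
step_arm:
  targets:
    - [[0,0,-0.6,0,0,0],[0,0,-0.6,0,0,0],[0,0,5,0,0,0],[0,0,25,0,0,0],[0,0,60,0,0,0],[0,0,100,0,0,0],[0,0,140,0,0,0],[0,20,170,0,0,-0.04],[5,55,172,0,0,-0.12],[12,95,172,0,0,-0.22],[20,135,172,0,0,-0.32],[28,175,172,0,0,-0.42]]

```text
time: 7.22
tool_pos: [450.2, -16.6, 347.1]
tcp_rot: [180.0, 0.1, 152.6]
ft_force: [1.6, 0.5, 0.0]
finger_gap: -0.1
grip_force: 0.0
```

Request:
step_arm:
  targets:
    - [[8,40,0,0,0,-0.1],[16,80,0,0,0,-0.2],[24,115,0,0,0,-0.3],[32,145,0,0,0,-0.323],[38,160,0,0,0,-0.323],[41,164,0,0,0,-0.323],[41,164,0,0,0,-0.323],[41,164,0,0,0,-0.323]]
  fingers: -0.2

```text
time: 7.88
tool_pos: [490.9, 145.3, 346.4]
tcp_rot: [-180.0, 0.0, 134.5]
ft_force: [0.5, 1.1, -0.1]
finger_gap: 51.0
grip_force: 0.0
```

```bash
python3 - <<'E'
from h import *
w=snap('wrist');t=snap('top');s=snap('scene')
import pickle;pickle.dump((w,t,s),open('v1.pkl','wb'))
st=r.sense();print(st['tool_pos'],st['tcp_rot'],st['finger_gap'],w['eye'],w['attitude'])
print(proj(w,[[492,152.5,197],[517,-157,157]]))
o=np.hstack([cv2.resize(t['img'][200:280,355:455],(400,320)),cv2.resize(s['img'][200:296,290:410],(400,320))])
cv2.imwrite('pics/e.png',np.vstack([o,np.hstack([cv2.resize(w['img'],(400,250)),np.zeros((250,400,3),np.uint8)])]))
E
```

```text
[490.96199511 144.62210944 346.75037558] [1.79997893e+02 1.74994429e-02 1.34342990e+02] 51.0450023614298 [444.99448274 192.12819521 466.57176832] [-1.50050642e+01 -5.89944920e-04  4.43907808e+01]
[[331.73587334 184.4172784 ]
 [158.77137254 377.63322956]]
```

View pics/e.png

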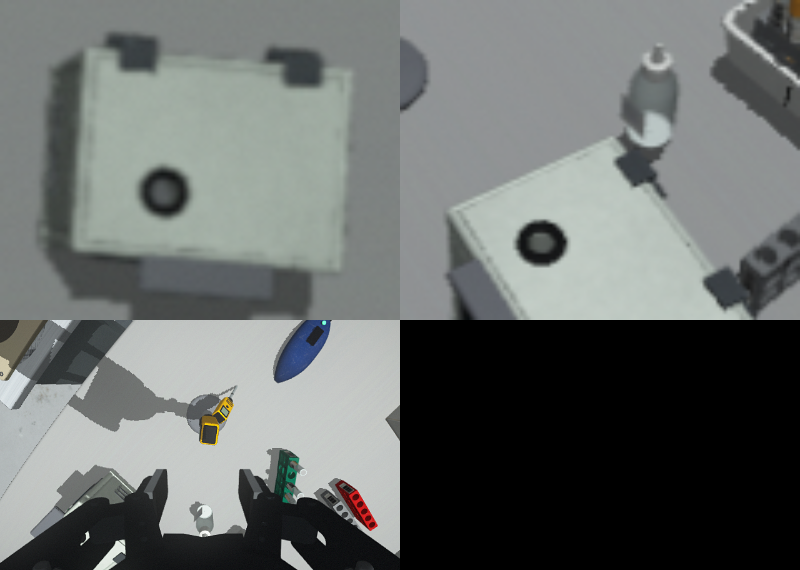

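Port is at top about (396,248) and scene about (332,273). In the wrist view the probe top is at about (334,175), nearly square to the picture. I'll refine these with masks.

```bash
python3 - <<'E'
from h import *
import pickle;w,t,s=pickle.load(open('v1.pkl','rb'))
np.set_printoptions(precision=1,suppress=True)
def blob(im,x0,y0,x1,y1,thr=60):
    m=(im[y0:y1,x0:x1].max(2)<thr).astype(np.uint8)
    c=max(cv2.findContours(m,cv2.RETR_EXTERNAL,2)[0],key=cv2.contourArea)
    e=cv2.fitEllipse(c); return np.array(e[0])+[x0,y0],e[1]
pt,et=blob(t['img'],385,235,410,260); ps,es=blob(s['img'],318,260,346,286)
print('port',pt,et,ps,es,plane(t,pt,157),plane(s,ps,157),tri(t,pt,s,ps))
im=w['img'];hsv=cv2.cvtColor(im,cv2.COLOR_BGR2HSV)
m=cv2.inRange(hsv,(15,120,90),(35,255,255))
c=cv2.findContours(m,cv2.RETR_EXTERNAL,2)[0]
for k in c:
    if cv2.contourArea(k)>60: print(cv2.boundingRect(k),cv2.contourArea(k))
# yellow in top/scene
for n,v in(('t',t),('s',s)):
    h=cv2.cvtColor(v['img'],cv2.COLOR_BGR2HSV); mm=cv2.inRange(h,(18,120,60),(35,255,255))
    for k in cv2.findContours(mm,cv2.RETR_EXTERNAL,2)[0]:
        if cv2.contourArea(k)>15: print(n,cv2.boundingRect(k),cv2.contourArea(k))
cv2.imwrite('pics/f.png',cv2.resize(im[140:240,280:400],(720,600),interpolation=cv2.INTER_CUBIC))
E
```

```text
port [395.6 247.6] (10.133000373840332, 10.791703224182129) [332.  272.4] (11.808494567871094, 13.288152694702148) [ 462.8 -151.3  157. ] [ 459.4 -153.2  157. ] (array([ 461.8, -151.6,  153.4]), np.float64(2.2885465777980527))
(320, 123, 54, 77) 1757.0
t (498, 228, 45, 37) 1395.0
t (542, 173, 41, 8) 171.0
t (540, 163, 42, 9) 168.0
t (542, 157, 39, 6) 105.0
t (444, 149, 12, 7) 30.5
t (424, 131, 7, 7) 15.5
t (417, 128, 6, 7) 20.0
t (408, 125, 6, 6) 17.0
t (358, 125, 7, 8) 26.0
t (400, 123, 7, 7) 16.5
t (367, 117, 6, 16) 52.5
t (348, 117, 7, 7) 26.0
t (340, 117, 16, 18) 84.0
t (375, 116, 8, 14) 48.5
t (176, 97, 10, 21) 32.5
t (177, 83, 6, 9) 24.0
s (270, 173, 16, 26) 162.5
s (327, 96, 19, 29) 393.5
```

View pics/f.png

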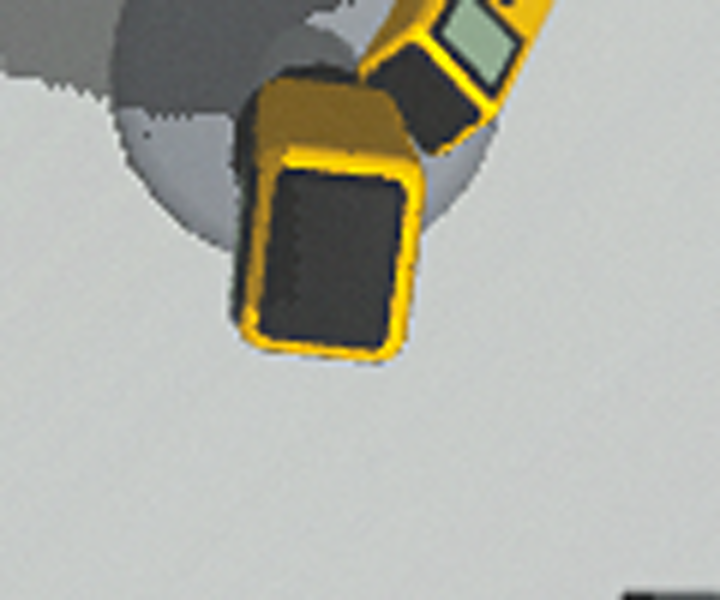

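The large handle's dark top pad has corners at crop (285,165), (405,180), (388,347) and (260,335), about 5° off square to the gripper. The small look-alike is separate, at the upper right.

```bash
python3 - <<'E'
from h import *
import pickle;w,t,s=pickle.load(open('v1.pkl','rb'))
np.set_printoptions(precision=1,suppress=True)
C=lambda p:(280+p[0]/6,140+p[1]/6)
for z,q in((199,[(285,165),(405,180),(388,347),(260,335)]),(196,[(275,150),(420,165),(400,360),(245,342)])):
    P=np.array([plane(w,C(p),z) for p in q]); print(P.mean(0)); 
    for i in range(4):
        d=P[(i+1)%4]-P[i]; print(np.linalg.norm(d),np.degrees(np.arctan2(d[1],d[0]))%180)
print(R.from_euler('xyz',[180,0,134.34],degrees=True).as_matrix())
print(proj(t,[[492,152.5,197]]))
# stand foot in wrist
E
```

```text
[493.1 155.9 199. ]
16.187705046988675 37.209138393317026
23.21915574538346 129.62991650120182
17.57470699781418 38.8546702714971
23.706468173026195 126.2446979340662
[493.5 155.8 196. ]
19.69112556681691 38.45490510282758
27.411418387659246 129.68159986309306
21.606674700638102 37.535251770420246
27.09081063726431 125.64949247002194
[[-0.7  0.7  0. ]
 [ 0.7  0.7  0. ]
 [ 0.   0.  -1. ]]
[[278.1 233.6]]
```

Request:
step_arm:
  targets:
    - [[1,5,-5,0,0,-0.06],[2,9.5,-15,0,0,-0.112],[2,9.5,-40,0,0,-0.112],[2,9.5,-70,0,0,-0.112],[2,9.5,-95,0,0,-0.112],[2,9.5,-105,0,0,-0.112],[2,9.5,-110,0,0,-0.112],[2,9.5,-110,0,0,-0.112]]

```text
time: 8.7
tool_pos: [492.7, 154.6, 236.3]
tcp_rot: [-179.9, -0.0, 128.0]
ft_force: [0.7, -0.1, -0.6]
finger_gap: 50.9
grip_force: 0.0
```

```bash
python3 - <<'E'
from h import *
st=r.sense();print(st['tool_pos'],st['tcp_rot'],st['finger_gap'])
w=snap('wrist');s=snap('scene')
cv2.imwrite('pics/g.png',np.hstack([cv2.resize(w['img'][100:400,160:480],(400,375)),cv2.resize(s['img'][130:242,220:340],(400,375))]))
E
```

```text
[492.72190329 154.6320487  236.2607073 ] [-1.79943628e+02 -2.43958253e-02  1.27959961e+02] 50.936668795976416
```

View pics/g.png

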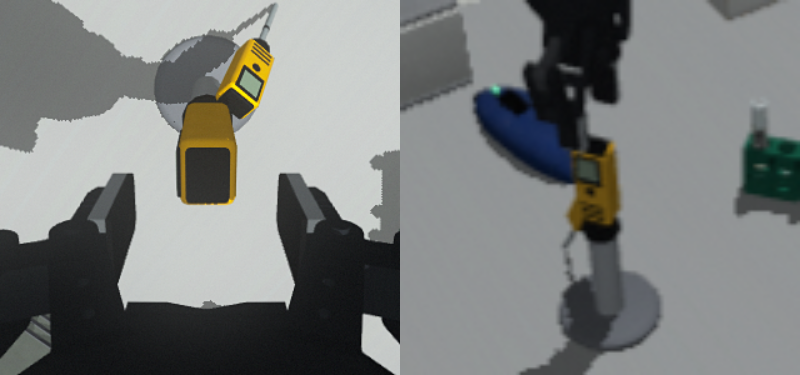

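The handle (207,170) is centred between the fingers (135 to 278). Next I go down and grip.

Request:
step_arm:
  targets:
    - [[0,0,-12,0,0,0],[0,0,-30,0,0,0],[0,0,-48,0,0,0],[0,0,-62,0,0,0],[0,0,-69,0,0,0],[0,0,-71,0,0,0],[0,0,-71,0,0,0]]

```text
time: 9.38
tool_pos: [493.1, 155.3, 165.7]
tcp_rot: [180.0, -0.0, 128.0]
ft_force: [-0.3, 0.0, 0.6]
finger_gap: 50.8
grip_force: 0.0
```

Request:
step_arm:
  targets:
    - [[0,0,0,0,0,0],[0,0,0,0,0,0],[0,0,0,0,0,0],[0,0,0,0,0,0],[0,0,0,0,0,0],[0,0,0,0,0,0],[0,0,0,0,0,0],[0,0,0,0,0,0]]
  fingers: 1
  newtons: 40

```text
time: 10.05
tool_pos: [493.8, 155.5, 166.9]
tcp_rot: [179.9, 0.1, 128.0]
ft_force: [-0.6, -0.2, 5.8]
finger_gap: 23.5
grip_force: 40.9
```

Request:
step_arm:
  targets:
    - [[0,0,3,0,0,0],[0,0,8,0,0,0],[0,0,18,0,0,0],[0,0,32,0,0,0],[0,0,50,0,0,0],[0,0,70,0,0,0],[0,0,92,0,0,0],[0,0,116,0,0,0],[0,0,140,0,0,0],[0,0,162,0,0,0],[0,0,180,0,0,0],[0,0,190,0,0,0]]

```text
time: 11.05
tool_pos: [493.5, 155.4, 359.2]
tcp_rot: [179.8, 0.1, 128.0]
ft_force: [0.5, 0.8, -0.6]
finger_gap: 23.6
grip_force: 40.0
```

Request:
step_arm:
  targets:
    - [[0,-6,0,0,0,0],[0,-20,0,0,0,0],[-2,-42,0,0,0,0],[-5,-70,0,0,0,0],[-8,-100,0,0,0,0],[-11,-132,0,0,0,0],[-15,-164,0,0,0,0],[-19,-196,0,0,0,0],[-23,-226,0,0,0,0],[-27,-254,0,0,0,0],[-30,-280,0,0,0,0],[-32,-297,0,0,0,0]]

```text
time: 12.05
tool_pos: [459.7, -144.2, 353.9]
tcp_rot: [-179.9, -0.1, 127.9]
ft_force: [0.4, 0.0, -1.5]
finger_gap: 23.3
grip_force: 40.0
```

Request:
step_arm:
  targets:
    - [[0,-6,0,0,0,0],[0,-9,0,0,0,0],[0,-10,0,0,0,0],[0,-10,0,0,0,0],[0,-10,0,0,0,0],[0,-10,0,0,0,0]]

```text
time: 12.55
tool_pos: [461.2, -150.8, 355.6]
tcp_rot: [180.0, -0.0, 128.1]
ft_force: [-0.8, -0.6, -1.5]
finger_gap: 23.4
grip_force: 40.0
```

```bash
python3 - <<'E'
from h import *
import pickle
st=r.sense();print(st['tool_pos'],st['tcp_rot'],st['finger_gap'],st['grip_force'],st['ft_force'])
w,t,s=snap('wrist'),snap('top'),snap('scene');pickle.dump((w,t,s,st),open('v2.pkl','wb'))
p=np.array(st['tool_pos']);
print(p[:2],proj(s,[p-[0,0,153],p-[0,0,93]]),proj(t,[[462,-152,157],p-[0,0,153]]),proj(w,[[462,-152,157],p-[0,0,153]]))
cv2.imwrite('pics/i.png',np.hstack([cv2.resize(s['img'][180:300,280:380],(500,600)),np.vstack([cv2.resize(w['img'],(300,188)),cv2.resize(w['img'][200:400,220:420],(300,300)),cv2.resize(t['img'][215:265,365:465],(300,112))])]))
E
```

```text
[ 461.15601047 -150.84928184  355.56851145] [ 1.79992235e+02 -6.23902441e-03  1.28091365e+02] 23.438602678233895 39.953632950782776 [-0.76030173 -0.59427696 -1.45882282]
[ 461.15601047 -150.84928184] [[332.38755638 259.11634772]
 [332.78680965 241.61183784]] [[395.89075089 247.95991455]
 [399.44349059 248.16837102]] [[324.42215929 179.06951673]
 [324.50259044 188.68303201]]
```

View pics/i.png

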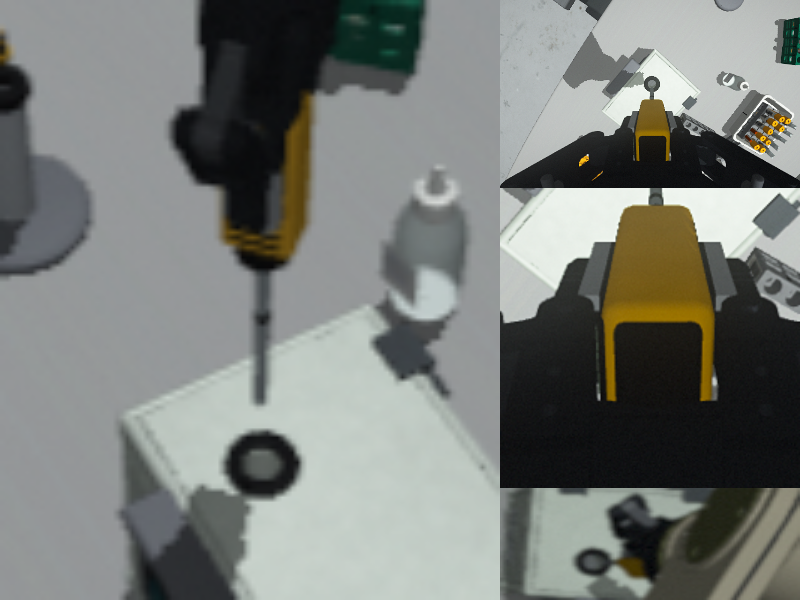

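The scene view shows the stem hanging straight, tip at about (332,260) and ring at about (332.5,243.5), above the port at (332.5,272.5). In the wrist view the port is at about (324,179) with the stem in line with it. I'll measure more finely.

```bash
python3 - <<'E'
from h import *
import pickle;w,t,s,st=pickle.load(open('v2.pkl','rb'))
g=cv2.cvtColor(w['img'],cv2.COLOR_BGR2GRAY);print(w['mtx'][0,0],w['eye'])
print('wrist cols 308..340');
for y in range(162,212,1): print(y,' '.join('%3d'%v for v in g[y,308:342]))
g=cv2.cvtColor(s['img'],cv2.COLOR_BGR2GRAY);print('scene cols 322..344')
for y in range(232,283): print(y,' '.join('%3d'%v for v in g[y,322:344]))
E
```

```text
337.9831364679205 [420.5902925  -99.30917464 475.75272189]
wrist cols 308..340
162 241 240 241 241 241 242 245 249 253 255 130  85  90  73  56  54  57  56  59  63 207 254 253 250 247 244 242 241 240 241 240 240 241 241
163 240 240 240 240 243 245 253 163 150  61  55  61  61  66  70  73  73  71  70  64  60  59  86 146 209 251 245 241 241 241 240 241 241 241
164 240 240 241 241 246 254 165  96  57  60  70  65  73  74  73  73  72  75  76  74  72  73  68  62  53 146 253 246 242 241 240 241 242 242
165 241 240 241 246 254 109  50  59  67  72  72  71  74  69  74  73  70  72  70  74  77  77  78  75  72  58 146 252 246 243 240 241 242 242
166 242 242 246 254 109  55  65  67  69  71  70  73  70  72  72  70  73  73  74  75  75  76  74  74  78  71  57 146 253 246 241 241 241 242
167 242 245 254  92  52  62  67  69  69  76  72  72  69  70  70  69  74  71  73  71  75  76  77  74  78  78  70  60  85 253 246 241 241 241
168 244 251 102  55  61  68  71  68  72  72  71  69  70  72  71  74  70  71  71  73  73  74  75  73  75  76  80  76  63  82 251 244 241 241
169 250 217  66  64  67  69  71  70  70  
[... 9990 characters left out ...]
  56  76  83  84  64  33  21  25  25 127 190 205 205 205
276 200 200 200 161  74  20  15  16  20  20  20  20  21  25  24  24  72 173 203 204 205 204
277 190 190 190 196 150  59  19  11  19  23  23  24  24  25  24  67 173 204 204 204 205 204
278  97  97  98 160 192 140  59  35  30  28  27  27  24  62  90 174 204 205 204 205 205 204
279  97  98  98  98  99 100  99 104 107 100  93  95  95 173 205 205 204 205 204 204 205 204
280  98  98  98  98  98 100  99 161 196 201 202 203 203 205 204 204 203 203 204 204 205 204
281  97  99  98  98  99  99 100  98 169 201 203 205 204 205 205 204 204 204 203 203 203 203
282  97  98  97  99  99  99  99 116 178 203 204 204 204 206 207 206 205 203 202 202 201 203
```

```bash
python3 - <<'E'
from h import *
import pickle;w,t,s,st=pickle.load(open('v2.pkl','rb'));np.set_printoptions(precision=1,suppress=True)
print(st['tool_pos'])
for n,a,b in [('tip',(323.5,188.9),(331.6,259.8)),('port',(323.8,178.3),(332.1,272.0)),('ring',(323.6,205.6),(332,243.2))]:
    print(n,*tri(w,a,s,b))
print('port157',plane(w,(323.8,178.3),157),plane(s,(332.1,272),157),plane(t,(395.6,247.6),157))
for z in (197,200,203,206): print(z,plane(w,(323.5,188.9),z),plane(s,(331.6,259.8),z))
for z in (257,260,263): print(z,plane(w,(323.6,205.6),z),plane(s,(332,243.2),z))
E
```

```text
[ 461.2 -150.8  355.6]
tip [ 459.9 -151.3  202.1] 1.7319415026900307
port [ 460.9 -151.8  155.8] 0.6744432744104893
ring [ 459.8 -150.1  257.5] 0.09233417103074482
port157 [ 461.1 -151.8  157. ] [ 460.1 -152.4  157. ] [ 462.9 -151.2  157. ]
197 [ 461.4 -152.6  197. ] [ 461.  -148.1  197. ]
200 [ 461. -152.  200.] [ 459.8 -149.9  200. ]
203 [ 460.6 -151.4  203. ] [ 458.6 -151.7  203. ]
206 [ 460.1 -150.9  206. ] [ 457.4 -153.5  206. ]
257 [ 459.8 -150.2  257. ] [ 460.  -149.8  257. ]
260 [ 459.3 -149.5  260. ] [ 458.7 -151.7  260. ]
263 [ 458.7 -148.8  263. ] [ 457.4 -153.7  263. ]
```

Request:
step_arm:
  targets:
    - [[1,-1,-3,0,0,0],[1,-1,-8,0,0,0],[1,-1,-15,0,0,0],[1,-1,-22,0,0,0],[1,-1,-28,0,0,0],[1,-1,-32,0,0,0],[1,-1,-33,0,0,0],[1,-1,-33,0,0,0],[1,-1,-33,0,0,0]]

```text
time: 13.45
tool_pos: [462.0, -152.8, 322.8]
tcp_rot: [180.0, 0.0, 128.0]
ft_force: [-0.7, -0.0, -1.1]
finger_gap: 23.5
grip_force: 40.0
```

```bash
python3 - <<'E'
from h import *
import pickle
st=r.sense();w,s=snap('wrist'),snap('scene');pickle.dump((w,s,st),open('v3.pkl','wb'))
print(st['tool_pos'],st['tcp_rot'])
print(proj(w,[[461,-152,157]]),proj(s,[[461,-152,157]]))
g=cv2.cvtColor(w['img'],cv2.COLOR_BGR2GRAY);u,v=proj(w,[[461,-152,157]])[0].astype(int)
print(u-22)
for y in range(v-22,v+24,2): print(y,' '.join('%3d'%k for k in g[y,u-22:u+23]))
g=cv2.cvtColor(s['img'],cv2.COLOR_BGR2GRAY)
for y in range(248,282): print(y,' '.join('%3d'%v for v in g[y,322:344]))
E
```

```text
[ 462.03011241 -152.75752481  322.75145869] [1.79995701e+02 1.11889959e-02 1.28009514e+02]
[[324.11006219 183.80443987]] [[332.3342412 271.6843365]]
302
161 145 146 148 147 148 148 150 146 142 145 253 159 144 138 243 243 241 242 242 242 241 241 241 241 241 242 241 240 240 240 240 240 240 241 241 241 240 240 241 240 240 240 241 241 242
163 150 151 151 150 150 149 147 149 147 153 150 148 145 251 246 243 242 242 242 243 245 246 245 244 243 241 241 240 241 240 241 239 241 240 240 240 240 241 241 241 241 241 242 242 242
165 151 149 148 149 149 152 151 150 150 152 151 151 149 142 250 252 254 162 149 255 133  91  90  85  83 208 151 253 251 246 244 244 242 240 241 242 242 241 241 241 242 242 242 242 242
167 149 147 147 152 150 151 149 150 151 150 153 152 156  90  53  52  63  63  67  67  71  72  74  74  72  71  71  67  62  52  54  82 209 251 245 242 242 242 241 241 242 243 243 243 241
169 150 150 149 149 152 149 150 149 154 157 123  71  56  59  63  63  70  69  71  70  75  70  71  74  72  75  75  78  78  77  80  76  73  53 139 253 247 243 241 242 242 242 242 242 242
171 150 148 150 149 149 149
[... 5712 characters left out ...]
  89  95  97  96  90  64  33  23  24  88 181 208 208 208
275  99  98  99  67  20  10  10  20  52  76  84  85  65  33  22  25  26 129 192 207 208 207
276 100  98  99  78  38  14   9   9   8  10  10  17  23  24  25  25  73 175 205 207 206 207
277  99  98  98  99  78  42  20  11  10  11   9  19  26  25  25  67 174 207 206 207 207 207
278  98  98  98 100 102  89  62  35  28  22  23  28  26  63  90 177 207 207 207 207 208 206
279  98 100 100  99 101 102 100  88  79  69  83  95  97 175 207 208 207 206 206 206 207 207
280  99 100 100 100 101 101 101 100  99  99 174 205 206 207 207 207 206 206 207 206 207 206
281  99  99  99 101 100 100 100 100  99 100 175 206 207 207 207 207 207 206 206 205 205 205
```

```bash
python3 - <<'E'
from h import *
import pickle;w,s,st=pickle.load(open('v3.pkl','rb'));np.set_printoptions(precision=1,suppress=True)
p=st['tool_pos']
print('port',plane(w,(324.3,183.6),157),plane(s,(332.1,272.1),157),tri(w,(324.3,183.6),s,(332.1,272.1)))
for z in (164,166,168,170): print(z,plane(w,(323.5,189.3),z),plane(s,(332.4,269.6),z))
for z in (222,225,228): print(z,plane(w,(323.5,205.4),z),plane(s,(332.5,253.5),z))
print(tri(w,(323.5,189.3),s,(332.4,269.6)),tri(w,(323.5,205.4),s,(332.5,253.5)))
E
```

```text
port [ 461.  -151.8  157. ] [ 460.  -152.6  157. ] (array([ 460.9, -151.9,  155.5]), np.float64(0.7094410734435626))
164 [ 462.6 -154.8  164. ] [ 461.4 -151.4  164. ]
166 [ 462.3 -154.5  166. ] [ 460.7 -152.6  166. ]
168 [ 462.  -154.1  168. ] [ 459.9 -153.7  168. ]
170 [ 461.7 -153.7  170. ] [ 459.1 -154.8  170. ]
222 [ 461.  -152.6  222. ] [ 461.3 -150.5  222. ]
225 [ 460.4 -151.9  225. ] [ 460.1 -152.4  225. ]
228 [ 459.9 -151.2  228. ] [ 458.8 -154.2  228. ]
(array([ 461. , -153.8,  167.8]), np.float64(2.0588371631905398)) (array([ 460.4, -152. ,  224.4]), np.float64(0.18452847230060052))
```

Request:
step_arm:
  targets:
    - [[0,1,-2,0,0,0],[0,1,-6,0,0,0],[0,1,-12,0,0,0],[0,1,-19,0,0,0],[0,1,-27,0,0,0],[0,1,-35,0,0,0],[0,1,-43,0,0,0],[0,1,-51,0,0,0],[0,1,-58,0,0,0],[0,1,-62,0,0,0],[0,1,-64,0,0,0],[0,1,-64,0,0,0]]

```text
time: 14.55
tool_pos: [461.8, -151.6, 258.1]
tcp_rot: [-180.0, -0.0, 128.0]
ft_force: [-0.1, -0.1, -1.6]
finger_gap: 23.3
grip_force: 40.0
```

Request:
step_arm:
  targets:
    - [[0,0,0,0,0,0],[0,0,0,0,0,0],[0,0,0,0,0,0]]

```text
time: 14.8
tool_pos: [462.3, -151.8, 259.2]
tcp_rot: [180.0, 0.0, 128.0]
ft_force: [-0.5, -0.7, -0.7]
finger_gap: 23.9
grip_force: 40.0
```

```bash
cat > chk.py <<'E'
from h import *
import pickle
st=r.sense();w,s=snap('wrist'),snap('scene');pickle.dump((w,s,st),open('v4.pkl','wb'))
print(st['tool_pos'],st['tcp_rot'],st['ft_force'],st['wrist_torque'])
g=cv2.cvtColor(w['img'],cv2.COLOR_BGR2GRAY);u,v=proj(w,[[461,-152,157]])[0].astype(int);print(u,v)
print(u-24)
for y in range(v-26,v+26,2): print(y,' '.join('%3d'%k for k in g[y,u-24:u+26]))
g=cv2.cvtColor(s['img'],cv2.COLOR_BGR2GRAY)
for y in range(258,281): print(y,' '.join('%3d'%v for v in g[y,322:344]))
E
python3 chk.py
```

```text
[ 462.25412718 -151.83551271  259.18306615] [1.79973054e+02 4.87576579e-02 1.28010562e+02] [-0.48986505 -0.68227092 -0.69297766] [-0.03212373  0.0704291   0.03306241]
322 204
298
178 251 153 139 249 253 153 139 138 248 245 244 246 248 248 246 247 252 155 148 148 144 142 250 249 252 152 251 253 157 148 151 153 152 150 152 150 152 153 150 147 148 151 147 145 245 243 242 242 243 242
180 148 148 150 146 146 151 150 149 145 141 253 156 147 150 147 147 149 151 152 154 152 156 150 154 152 155 154 155 155 154 151 152 152 153 156 150 151 156 153 155 153 153 148 251 246 242 242 242 243 243
182 150 152 150 150 152 149 151 150 153 152 152 150 153 156 155 160 159 163 126  92  94  71  54  53  54  58  61  59  54  68  68 121 160 159 160 157 156 157 156 156 155 154 152 144 245 244 243 242 242 243
184 152 150 153 150 149 150 150 153 151 151 155 156 159 124  56  55  60  58  61  59  61  62  61  62  63  67  62  64  65  68  65  64  62  63  62  59  58  92 161 157 156 149 251 247 243 242 242 243 243 243
186 150 151 151 150 149 154 152 151 154 157 122  70  54  53  61  57  62  61  61  61  62  62  62  61  65  
[... 5798 characters left out ...]
  85  78  74  70  81  85  49  19  26  53 171 206 207 207
274 198 150  86  48  10   9  28  69  82  76  74  72  80  64  33  23  26  89 181 208 209 208
275 155  98  99  67  22   8  10  21  44  63  69  72  57  30  21  24  26 128 192 207 208 207
276 156  99  99  77  39  13   9  10  10   9  10  10   9  10  11  20  73 175 206 206 207 206
277 150  99  99  99  78  42  19  12  10  11  11  10  11  10  20  69 174 207 207 207 207 206
278  98  98  99 100 101  89  62  36  27  22  19  20  19  62  92 177 206 207 207 208 208 207
279  97  99 101  99 101 102 100  89  79  68  59  61  61 170 208 208 208 207 207 206 207 207
280 100 100 100 100 101 101 100 101 100  98 100 100 101 177 207 207 206 207 207 207 208 207
```

```bash
python3 - <<'E'
from h import *
import pickle;w,s,st=pickle.load(open('v4.pkl','rb'));np.set_printoptions(precision=1,suppress=True)
P=tri(w,(323.2,205.3),s,(332.05,271.8));print('port',P,plane(w,(323.2,205.3),157))
for wr in (205.4,206): print('ring',tri(w,(323.5,wr),s,(332,270.0)))
# predicted stem pixels assuming ring on axis at given point
g=cv2.cvtColor(w['img'],cv2.COLOR_BGR2GRAY)
print(proj(w,[[461,-152,157]]),proj(s,[[461,-152,157],[461,-152,163.5],[459.8,-150.5,163.5]]))
for y in range(190,212): print(y,' '.join('%3d'%k for k in g[y,308:340]))
E
```

```text
port (array([ 460.8, -152. ,  157. ]), np.float64(0.9781927275741008)) [ 461.3 -152.1  157. ]
ring (array([ 460.7, -150.8,  162.2]), np.float64(0.23007334539725025))
ring (array([ 460.7, -151. ,  162.6]), np.float64(0.09191171977145833))
[[322.9 204.9]] [[332.3 271.7]
 [332.4 270. ]
 [331.5 269.8]]
190  56  57  58  57  58  59  58  61  59  61  57  60  62  62  61  62  63  63  63  63  64  64  64  65  67  64  63  66  70  62  67  66
191  59  56  57  57  58  58  59  57  59  59  59  58  58  59  58  60  60  61  62  66  63  63  62  67  63  63  69  66  67  68  67  66
192  57  54  56  56  57  59  61  54  58  56  58  56  58  60  58  57  59  57  60  61  60  61  63  60  64  64  66  65  63  64  63  64
193  58  56  58  60  56  58  54  59  54  54  66  88  72  69  84  98 102  86  62  62  61  60  61  63  63  64  63  62  63  64  66  67
194  55  56  54  54  55  57  56  54  53  86 142 143  94  98  97  99  96 100  96 103 113 119  62  59  63  63  64  67  66  66  63  68
195  57  58  55  56  56  58  51  64 111 139 140 140  92  94  96  95  98  90  95  99 137 141 112  73  61  64  61  61  67  64  64  64
196  56 
[... 1403 characters left out ...]
 112 113 113 110 110 111  60  61  60  63
207  54  51  59 106 106 109 107 107 109 114 113  61  82  94  96  95  92  98  97  84  61 114 111 113 111 109 110 123  60  58  63  60
208  54  50  46 127 110 109 112 106 110 111 118  56  90  93  97  93  95  96  94  95  55 114 110 111 111 113 109 110  61  57  58  60
209  54  52  50  78 108 107 110 110 113 112 115  58  91  95  93  93  93  94  94  92  65 115 114 111 110 110 123  69  58  61  62  60
210  50  47  49  47 124 110 111 109 108 112 116  65  88  93  96  67  78  81  93  94  64 114 113 112 113 113 108  57  56  59  59  59
211  70  71  70  68  89 109 102 105 103 105 103  99  98  80  68  70  69  69  67  84  81 104 107 106 105 105  95  73  76  75  76  77
```

Request:
step_arm:
  targets:
    - [[0,-0.7,-1,0,0,0],[0,-0.7,-2.5,0,0,0],[0,-0.7,-4,0,0,0],[0,-0.7,-5,0,0,0],[0,-0.7,-6,0,0,0],[0,-0.7,-6,0,0,0],[0,-0.7,-6,0,0,0],[0,-0.7,-6,0,0,0],[0,-0.7,-6,0,0,0],[0,-0.7,-6,0,0,0]]

```text
time: 15.73
tool_pos: [462.0, -152.4, 252.7]
tcp_rot: [180.0, 0.0, 128.0]
ft_force: [-0.6, -0.6, -0.8]
finger_gap: 23.7
grip_force: 40.0
```

```bash
python3 - <<'E'
from h import *
st=r.sense();w,s=snap('wrist'),snap('scene')
print(st['tool_pos'],st['tcp_rot'],st['ft_force'],st['finger_gap'],proj(w,[[461,-152,157]]),proj(s,[[461,-152,157]]))
g=cv2.cvtColor(s['img'],cv2.COLOR_BGR2GRAY)
for y in range(266,278): print(y,' '.join('%3d'%v for v in g[y,322:344]))
g=cv2.cvtColor(w['img'],cv2.COLOR_BGR2GRAY)
for y in range(194,212,2): print(y,' '.join('%3d'%k for k in g[y,305:342]))
cv2.imwrite('pics/k.png',np.hstack([cv2.resize(w['img'][150:250,270:370],(400,400),interpolation=2),cv2.resize(s['img'][210:310,280:380],(400,400),interpolation=2)]))
E
```

```text
[ 462.04099427 -152.41003481  252.70047335] [1.79994115e+02 9.30283336e-03 1.28015097e+02] [-0.58681666 -0.63083892 -0.76352353] 23.66349604334917 [[323.7655632  207.30661008]] [[332.3342412 271.6843365]]
266 203 205 203 201 152  97 165 149  95  82  74  61 121 181 199 202 202 203 206 205 205 206
267 202 203 204 155  98  71  29   9  11  53  73  61  29  16  79 169 200 202 206 206 205 205
268 201 201 200 152  69  31   9   8  11  53  74  62  31  10  10  79 170 202 205 206 205 207
269 201 200 201 137  29   9   8  14  20  55  73  57  27  13   7  18  81 176 205 205 205 207
270 200 201 198 128   9   8  13  44  78  80  74  80  67  35  12  19  22 159 203 205 205 206
271 200 202 147  45  11  11  34  73  84  75  73  75  86  65  30  21  24  79 175 206 207 206
272 202 202 146  45   8   8  44  78  78  61  52  47  76  87  51  18  23  24 165 206 207 207
273 203 204 142  33  10  10  42  78  85  56  26  50  81  84  49  20  24  52 171 207 207 207
274 203 199 141  48  11  10  29  69  82  76  74  74  82  64  32  22  24  89 180 208 209 208
275 197 149  98  67  21   9  10  19  45  62  67  63  49  25  18  26
[... 876 characters left out ...]
 126  91  96  97  98  97  97  96  88 133 136 136 137 133 140 140 138  63  59  64  62  63  62
204  53  55  55  50  50  50  86 103 105 129 133 135 137 141 126  82  56  51  53  55  51  53  77 121 139 137 136 138 140 126 108 111  61  62  61  60  61
206  47  52  50  54  53  48  85 107 105 103 122 135 136 140  65  51  71  97  97  98 101  74  54  77 136 138 140 133 109 110 109 108  68  58  62  58  64
208  54  51  50  52  53  48  94 105 106 108 110 109 108 125  58  89  94  94  95  94  95  93  96  57 139 128 114 113 110 114 110 110  65  63  62  63  60
210  48  52  50  53  51  51  73 106 108 105 108 108 110 114  62  89  91  98  65  77  80  95  96  66 115 113 113 111 113 111 111 122  57  60  61  60  57
```

View pics/k.png

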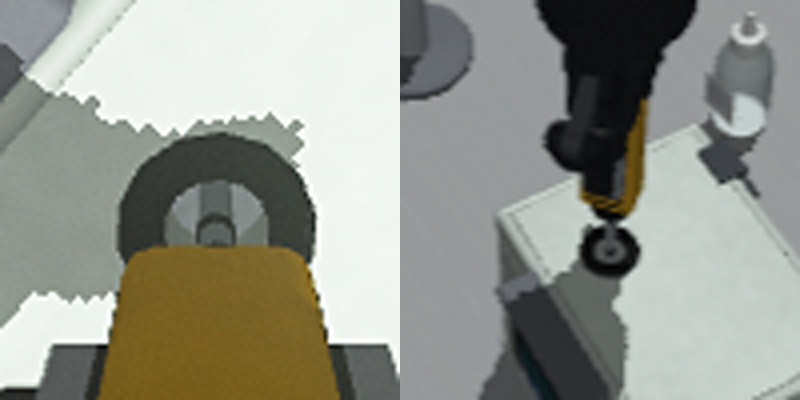

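The ring appears as a dark band at the port's mouth in both views: scene (332,272.6) and wrist (323.5,206) against a port centre of (323.9,207). The stem is clear of the bore all round. A half-millimetre centring nudge, settle, then hand in.

Request:
step_arm:
  targets:
    - [[0.2,-0.2,-0.2,0,0,0],[0.4,-0.5,-0.4,0,0,0],[0.4,-0.5,-0.4,0,0,0],[0.4,-0.5,-0.4,0,0,0],[0.4,-0.5,-0.4,0,0,0],[0.4,-0.5,-0.4,0,0,0],[0.4,-0.5,-0.4,0,0,0],[0.4,-0.5,-0.4,0,0,0],[0.4,-0.5,-0.4,0,0,0],[0.4,-0.5,-0.4,0,0,0]]

```text
time: 16.67
tool_pos: [462.4, -152.9, 252.2]
tcp_rot: [-180.0, -0.0, 128.0]
ft_force: [1.1, -0.7, -1.2]
finger_gap: 23.5
grip_force: 40.0
```

```bash
python3 - <<'E'
from bench import r
s=r.sense();print(s['tool_pos'],s['tcp_rot'],s['ft_force'],s['grip_force']);print(r.hand_in())
E
```

```text
[ 462.38926695 -152.90548266  252.19148165] [-1.79999793e+02 -4.57316592e-04  1.28014663e+02] [ 1.0974986  -0.70287819 -1.20761165] 39.955084919929504
the job is handed in; nothing more can be done
None
```

I shut the lid and handed the job in at about 17 s. The gripper still holds the thermometer upright in the port, its ring level with the rim to within about 2 mm and its stem centred to about 1 mm by my image measurements. I don't have the judge's result.

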